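# Set the broad gauge blade under the thickness comparator's foot

### The arm

A 7-joint arm with a two-finger parallel gripper is mounted at the origin on the work surface. World frame = base frame: x ahead of the robot, y to its left, z up, the work surface at z = 0. Lengths are in m, angles in rad, forces in N, time in s.
With the tool pointing down it reaches from about 0.425 to 0.95 m from the base axis. Payload 16.7 kg.
Tool frame: the origin (TCP) lies where the fingers leave the gripper's body, on its centre line; the fingertips stand 97 mm ahead of it and the grasp point (between the pads) lies 78 mm ahead of it; z points along the fingers, y is the line along which they close (so a half turn about z gives the same grasp; the last joint's range is limited). The gripper opens to 94 mm and grips with 3 to 60 N. Pads are 16 mm wide; open, the fingers measure 119 mm over their backs; the gripper's body (75 mm by 177 mm) begins 78 mm behind the grasp point.
Start: joints at [1.05, 0.426, 0.074, 1.606, -0.034, 1.111, -0.067], TCP at [0.245, -0.629, 0.303] pointing down, gripper open.
Joint ranges: [-2.85, 2.85], [-0.5, 2.14], [-1.23, 1.37], [0.21, 2.46], [-1.02, 4.16], [0.16, 2.05], [-2.73, 2.73]. Speed limits (rad/s): [1.89, 1.89, 2.39, 2.39, 3.01, 3.01, 3.01].

### API

Orientations are given as a rotation vector (axis times angle).
In Python, from rig import robot gives the robot as it stands.
- The arm moves only by the tool send_rows, never from a script. Its argument "increments" is one flat list of numbers, 4 for each row, row after row: the shift along the tool's x, y, z in cm, then the turn about the tool's z in degrees. A call has 1 to 5 rows; each row shifts and turns the commanded pose from where the row before left it, along the tool's axes as they then stand; what a row does not reach is not made up. A row lasts 1/8 s, in which the tool goes at most 62.5 mm and 10.7 degrees, less where a joint would pass 70% of its speed; a pose out of reach is approached as far as the arm can. A call with a gripper value outside its range is refused whole. "gripper" is the opening, from 0 (shut) to 1 (fully open), set as the call begins (left out, the last holds). The fingers move at their own pace and stop on an object; the grip force is fixed at half the most. Time passes only in rows, so rows that do not move let the fingers close. It gives the time, the measured TCP pose, the force, the opening and the grip force at its end, in the units of the state.
- robot.read_state(): the state, without advancing time (a new reading comes with each control period).
- robot.read_camera(name): name is "side" or "top"; returns (picture, depth): 384x512x3 uint8, red, green, blue; 384x512 float32, m along the optical axis (not along the pixel's ray), 0 where there is no reading.
- robot.calibration(name): a dict with "fx", "fy", "cx", "cy" (pixels), "D" ([k1, k2, p1, p2, k3] as OpenCV has them; the pictures are not rectified), "R" (3x3) and "t" (3): a world point X has camera coordinates R X + t. Camera axes: x right, y down, z forward; pixel columns grow to the right and rows downward; lengths in m; the calibration is good to about 2 mm. A picture is of the moment at which its call begins. calibration takes no time and is no camera call.
- robot.sign_off(): hands the job in; it is judged then, once.
The state is a dict: "time": time; "joint_positions": joint angles; "joint_vel": joint speeds; "joint_torque": joint torques, N m; "eef_pos": TCP position; "eef_rot": TCP orientation; "force": force on the tool from outside, world axes, zero at the start; "wrist_torque": the same for the moment, N m; "grip_width": finger opening in m; "grip_force": force on a finger pad.
Only numpy, scipy, OpenCV 4.12 (cv2) and the standard library are available. Lean on these libraries where they do the work, as an engineer would, in place of code of your own. Each camera call takes 0.05 s, during which the arm holds its last target. There are 200 camera calls.

### The job

Check the thickness comparator with its broad gauge blade: pick the broad blade up by its grip and slide it, rounded nose first and flat on the bed, between the two guide rails under the raised measuring foot until the line across the blade is level with the rails' near ends. Then press the knob down until the foot rests on the blade, and let go, leaving the blade there; leave the narrow blade and the other things on the bench where they are.

Things in the scene. Friction and masses are not known exactly. Their poses are not given: they have to be found in the camera images.
- gauge: Broad loose steel blade, 190 long, 44 wide, 6 thick, about 250 g, flat on the bench. Origin on its underside beneath the dark line engraved across its top; z up, +x to the rounded nose (half circle, radius 22; tip at x +100); square tail at x -90. Black upright grip tab centred at x -50: 50 long (x), 16 thick (y), top 46 above the underside. Centre of mass near x -20.
- gauge_grip (a point): Point inside the broad blade's grip tab: x -50 of the blade, 40 above its underside. Pinch the tab here across its 16 mm thickness (the blade's y). Axes as the blade's.
- narrow_gauge: Narrow blade, same length, thickness, tab and line as the broad one but only 24 wide. Not to be used: leave it alone. Origin and axes as on the broad one.
- stand: Thickness comparator, fixed. Origin on the bench under the foot's axis; x is the direction the blade slides in, away from the robot. Steel bed x -140 to +50, 120 wide, top at z 25. On it two guide rails along x, x -60 to +40, 10 high, inner faces 50 apart (y -25, +25). Over them a white portal at x -15 to +15, crossbar z 62 to 82, with a dial. Open at both ends: nothing stops the blade.
- slot_mouth (a point): Middle of the entry between the guide rails, on the bed's top, level with the rails' near ends (x = -60, y = 0, z = 25 of the comparator). Axes as the comparator's. The blade is fully placed when its origin is here, axes parallel.
- foot (a joint): Height of the measuring foot (30 mm disc on a vertical spindle through the crossbar), m: 0 = its lower face 20 mm above the bed; grows downwards; 0.020 = on the bed. Starts at 0.003 to 0.009 (gap 17 to 11 mm), stays where left; pushing it down takes about 3 N. 0.014 = resting on a 6 mm blade.
- foot_top (a point): Centre of the top of the black knob (40 mm across, 15 high) on the spindle, which moves with the foot; it is 120 mm above the bench at joint value 0, about 106 when the foot rests on the blade. Press it straight down.
- mouse: Black computer mouse, 105 x 60 x 31, on the bench; a bystander. Origin on its underside.
- specimen: Round mounted metal specimen, 40 across, 22 high; a bystander. Origin on its underside.
- dish: White ceramic dish, 90 across, 25 high; a bystander. Origin on its underside.
Not all that is in view belongs to the job. What is shaped like the gauge but purple is not meant.

How it is judged:
By the outcome, as a careful person would: the job done as asked, in the order asked, and still so for the second after the job is handed in, with the robot touching nothing.
It also fails if it takes over 61 s, if anything falls off the work surface, if the arm or the gripper's body presses on something with over 40 N, if the wrist force passes 120 N, or if a joint passes its speed limit or range.

## Working session

There is one attempt and no reset: what is moved stays moved. The work goes in short steps, Python scripts to look and compute and a tool call to move; the robot and the scene stay as the last step left them, time stands still between calls to the robot, and variables do not carry over. Pictures are saved under pics/ and viewed, at most 10 in all, crops included, and the job is handed in when it is done.

Besides the shell and the picture viewer there is one more tool, called after ">>>" as name(argument=value, ...) on one line, values as JSON. send_rows: Moves the arm, as the interface text tells. Its arguments: {"type":"object","properties":{"increments":{"type":"array"},"gripper":{"type":"number"}},"required":["increments"]}

```bash
mkdir -p pics
cat > h.py <<'E'
import numpy as np, cv2
from rig import robot
from scipy.spatial.transform import Rotation as Ro
def cal(n):
    c=robot.calibration(n); K=np.array([[c['fx'],0,c['cx']],[0,c['fy'],c['cy']],[0,0,1.]])
    return K,np.array(c['D'],float),np.array(c['R']),np.array(c['t'])
def onplane(n,px,z):
    K,D,R,t=cal(n); u=cv2.undistortPoints(np.array(px,float).reshape(-1,1,2),K,D)[:,0]
    d=np.c_[u,np.ones(len(u))]@R; o=-R.T@t
    return o+d*((z-o[2])/d[:,2])[:,None]
def cloud(n,depth):
    K,D,R,t=cal(n); h,w=depth.shape; v,u=np.mgrid[:h,:w]
    p=cv2.undistortPoints(np.c_[u.ravel(),v.ravel()].astype(float).reshape(-1,1,2),K,D)[:,0]
    P=np.c_[p,np.ones(len(p))]*depth.ravel()[:,None]
    return ((P-t)@R).reshape(h,w,3)
def proj(n,X):
    K,D,R,t=cal(n); return cv2.projectPoints(np.array(X,float).reshape(-1,3),cv2.Rodrigues(R)[0],t,K,D)[0][:,0]
E
python3 - <<'E'
from h import *
a=[]
for n in('top','side'):
    p,d=robot.read_camera(n); np.savez('pics/%s0.npz'%n,p=p,d=d); cv2.imwrite('pics/%s0.png'%n,p[:,:,::-1])
    K,D,R,t=cal(n); print(n,K[0,0],-R.T@t,R[2])
s=robot.read_state(); print(s['time'],s['eef_pos'],s['eef_rot'],s['grip_width'])
print(Ro.from_rotvec(s['eef_rot']).as_matrix())
E
```

```text
top 354.03896990714316 [ 0.37915668 -0.02212167  1.10767511] [ 0.17053383  0.00618719 -0.9853324 ]
side 352.67948756148803 [ 0.46555233 -0.85734114  0.68861574] [ 0.08418859  0.81151984 -0.57822818]
0.1 [ 0.24509161 -0.62862423  0.30204842] [-3.08636692e+00 -5.80341683e-01  4.24434415e-04] 0.0942305481333553
[[ 9.31701294e-01  3.63225098e-01 -4.75883892e-04]
 [ 3.63225406e-01 -9.31700683e-01  1.06813586e-03]
 [-5.54075942e-05 -1.16803668e-03 -9.99999316e-01]]
```

View pics/top0.png

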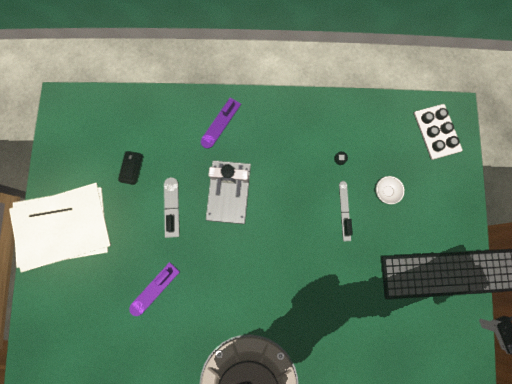

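View pics/side0.png

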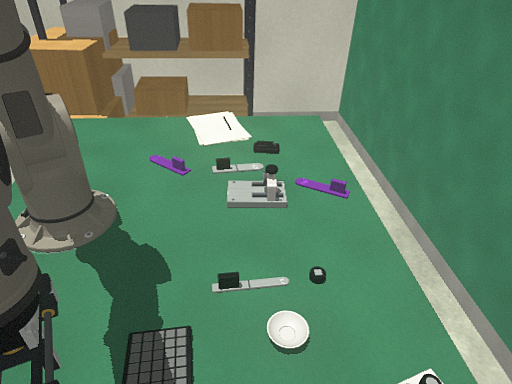

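Top view: steel blades are at (171,207), the wider one, and at (345,210), the narrow one. Purple decoys are at (220,123) and (155,290), and the comparator is at (229,190). By the description I choose the blade at (171,207). I'll check it in a close crop and measure.

Run:
```python
from h import *
z=np.load('pics/top0.npz'); p,d=z['p'],z['d']
cv2.imwrite('pics/crop1.png',cv2.resize(p[150:250,120:270,::-1],None,fx=5,fy=5,interpolation=cv2.INTER_CUBIC))
C=cloud('top',d); hsv=cv2.cvtColor(p,cv2.COLOR_RGB2HSV)
m=((hsv[:,:,1]<70)&(hsv[:,:,2]>90)).astype(np.uint8)
for nm,(x0,x1,y0,y1) in dict(broad=(155,190,170,245),narrow=(330,360,175,245),stand=(195,262,155,230)).items():
    mm=np.zeros_like(m); mm[y0:y1,x0:x1]=m[y0:y1,x0:x1]
    dk=np.zeros_like(m); dk[y0:y1,x0:x1]=(hsv[y0:y1,x0:x1,2]<55)
    zz=.006 if nm!='stand' else .025
    cs,_=cv2.findContours(mm|dk,cv2.RETR_EXTERNAL,cv2.CHAIN_APPROX_NONE); c=max(cs,key=cv2.contourArea)
    w=onplane('top',c[:,0],zz)[:,:2]; r=cv2.minAreaRect((w*1000).astype(np.float32)); print(nm,r)
    q=np.argwhere(dk)
    print(' dark px',len(q),q.mean(0),np.median(C[dk>0],0).round(4),'light z',np.percentile(C[mm>0][:,2],[5,50,95]).round(4))
```

```text
broad ((525.9415283203125, 261.1204528808594), (192.29302978515625, 48.19236755371094), 5.188365936279297)
 dark px 85 [222.27058824 170.04705882] [0.4762 0.2501 0.0443] light z [0.0011 0.0063 0.0107]
narrow ((528.8016357421875, -286.890625), (190.4491729736328, 30.429555892944336), 3.9008965492248535)
 dark px 92 [226.90217391 347.59782609] [ 0.4737 -0.2836  0.0447] light z [0.0009 0.0065 0.0106]
stand ((577.1351318359375, 85.29776000976562), (131.0310821533203, 193.90350341796875), 86.40784454345703)
 dark px 99 [170.3030303 227.2020202] [0.6218 0.078  0.1157] light z [0.0206 0.0263 0.084 ]
```

View pics/crop1.png

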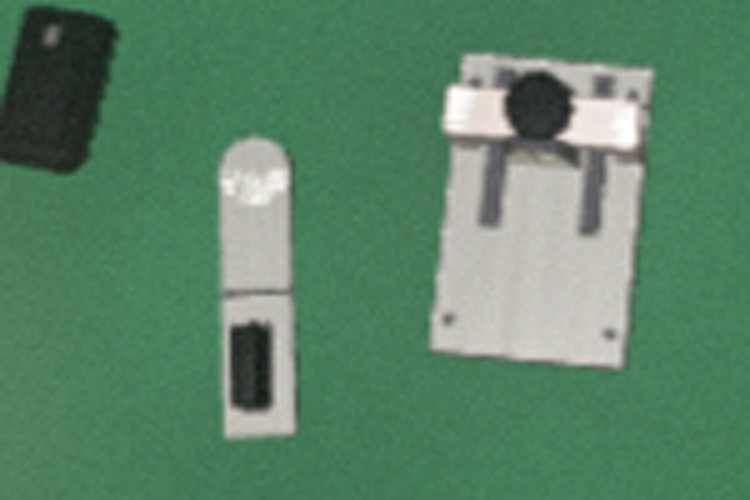

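The crop shows the broad blade: nose at crop (255,140), line at crop (258,292), tab at crop (251,365). It measures about 48 mm wide including edge blur, against 30 for the narrow one, so the choice holds. Next I fit the edges more precisely.

```bash
cat > fit.py <<'E'
from h import *
def edges(n,p,u0,u1,rows,thr=60):
    """sub-pixel left/right boundaries object/green per row, by green saturation"""
    s=cv2.cvtColor(p,cv2.COLOR_RGB2HSV)[:,:,1].astype(float); L=[];Rr=[]
    for v in rows:
        r=s[v,u0:u1]; o=np.where(r<thr)[0]
        if len(o)<3: continue
        i=o[0]; j=o[-1]
        L.append((u0+i-(thr-r[i])/(r[i-1]-r[i]),v)); Rr.append((u0+j+(thr-r[j])/(r[j+1]-r[j]),v))
    return np.array(L),np.array(Rr)
def line(w):
    vx,vy,x,y=cv2.fitLine((w[:,:2]*1e3).astype(np.float32),cv2.DIST_HUBER,0,.01,.01).ravel()
    s=np.sign(vx); return np.degrees(np.arctan2(vy*s,vx*s)),y+(0-x)*vy/vx, vy/vx
E
python3 - <<'E'
from fit import *
z=np.load('pics/top0.npz'); p=z['p']
s=cv2.cvtColor(p,cv2.COLOR_RGB2HSV)
print('sat blade row200',s[200,160:186,1]); print('stand row 215',s[215,202:252,1])
for nm,u0,u1,rows,h in(('broad',155,190,range(190,234),.006),('stand',195,262,range(186,216),.025)):
    L,R=edges('top',p,u0,u1,rows,80)
    for t,e,zz in(('L',L,h),('R',R,h),('Rlow',R,0)):
        a,b,m=line(onplane('top',e,zz)); print(nm,t,'yaw %.2f'%a,'y at x=.5: %.1f'%(b+500*m),'x=.6: %.1f'%(b+600*m))
# along-column ends
for nm,cols,r0,r1,h in(('broad',range(166,177),170,245,.006),('stand',range(212,244),155,230,.025)):
    pt=np.ascontiguousarray(p.transpose(1,0,2)); T,B=edges('top',pt,r0,r1,cols,80)
    for t,e,zz in(('far',T,h),('near',B,h),('nearlow',B,0)):
        w=onplane('top',e[:,::-1],zz); print(nm,t,'x',(w[:,0]*1e3).round(0)[::3],'y',(w[:,1]*1e3).round(0)[::3])
# line, tab, rails, knob
v=s[:,:,2].astype(int)
print('line col171',v[200:216,169:174].mean(1).round(), 'rails row190',v[190,206:252])
for nm,(x0,x1,y0,y1),zz,th in(('tab',(155,190,210,236),.046,60),('knob',(215,245,160,180),.112,60)):
    q=np.argwhere(v[y0:y1,x0:x1]<th)[:,::-1]+[x0,y0]; r=cv2.minAreaRect((onplane('top',q,zz)[:,:2]*1e3).astype(np.float32)); print(nm,r)
E
```

```text
sat blade row200 [114 119 111  91  26  15  12  11  14  13  15  11  14  13  13  11  17   9
  41 109 114 110 112 110 111 109]
stand row 215 [113 107 113 102  20   9   7  11  11  12   9  12  14   8  13  10  11  10
  13  12  13  13  10  11  13  13  11  11  13  13  10  13   9  11  11  11
  11   9  16  11   7  13  10  17  97 115 113 110 117 116]
broad L yaw 5.11 y at x=.5: 283.3 x=.6: 292.3
broad R yaw 5.14 y at x=.5: 234.1 x=.6: 243.1
broad Rlow yaw 5.14 y at x=.5: 235.4 x=.6: 244.4
stand L yaw -3.37 y at x=.5: 148.6 x=.6: 142.7
stand R yaw -3.56 y at x=.5: 23.7 x=.6: 17.5
stand Rlow yaw -3.56 y at x=.5: 24.9 x=.6: 18.7
broad far x [618. 622. 623. 619.] y [284. 274. 265. 255.]
broad near x [428. 429. 430. 430.] y [270. 261. 251. 242.]
broad nearlow x [428. 429. 430. 431.] y [271. 262. 253. 243.]
stand far x [675. 677. 677. 676. 675. 675. 674. 673. 673. 673. 672.] y [136. 127. 117. 108.  98.  89.  79.  70.  60.  51.  41.]
stand near x [482. 481. 481. 481. 479. 479. 479. 478. 477. 477. 477.] y [126. 117. 108.  99.  89.  80.  71.  62.  52.  43.  34.]
stand nearlow x [484. 484. 483. 483. 481. 481. 481. 480. 479. 479. 479.] y [130. 120. 111. 101.  92.  82.  73.  64.  54.  45.  35.]
line col171 [190. 190. 190. 191. 189. 192. 190. 173. 121. 185. 193. 190. 192. 182.
 130.  66.] rails row190 [122 122 119 165 195 189 190 193 189 179 132  97 101  95 158 198 193 193
 189 193 195 199 195 196 191 187 194 193 194 188 139 100  97 102 161 194
 192 194 194 192 197 150 117 128 130 130]
tab ((472.1826171875, 250.33885192871094), (45.72144317626953, 18.276554107666016), 3.8964390754699707)
knob ((620.371826171875, 76.98753356933594), (35.8223876953125, 31.898244857788086), 2.3605740070343018)
```

Run:
```python
from fit import *
z=np.load('pics/side0.npz'); p=z['p']; C=cloud('side',z['d'])
w=onplane('top',[[218,190],[238.1,190]],.035)*1e3; print('rails',w.round(1), 'line', (onplane('top',[[171,208]],.006)*1e3).round(1))
print('rail mid expected y',86.5-.0605*(w[:,0].mean()-500))
v=cv2.cvtColor(p,cv2.COLOR_RGB2HSV)[:,:,2].astype(int)
# side view: tab and knob tops by depth/height masks
X=C[...,0];Y=C[...,1];Z=C[...,2]
m=(abs(X-.47)<.06)&(abs(Y-.26)<.05)&(Z>.02)&(Z<.06); print('tab depth pts',m.sum(),np.percentile(C[m],[3,50,97],axis=0).round(4).tolist())
m=(abs(X-.62)<.04)&(abs(Y-.08)<.04)&(Z>.095)&(Z<.13)&(v<70); print('knob',m.sum(),np.percentile(C[m],[3,50,97],axis=0).round(4).tolist())
t=np.load('pics/top0.npz'); C=cloud('top',t['d']);X=C[...,0];Y=C[...,1];Z=C[...,2]
for n,m in (('tabtop',(abs(X-.47)<.06)&(abs(Y-.26)<.05)&(Z>.03)&(Z<.06)),('knobtop',(abs(X-.62)<.04)&(abs(Y-.08)<.04)&(Z>.095)&(Z<.13))):
  print(n,m.sum(),np.percentile(C[m],[3,50,97],axis=0).round(4).tolist())
for n,x in(('tab top ctr',[.471,.2566,.046]),('foot top',[.622,.079,.115]),('line',[.5205,.261,.006])): print(n,proj('side',x),proj('top',x))
im=cv2.resize(p[135:215,200:310,::-1],None,fx=7,fy=7,interpolation=cv2.INTER_CUBIC); cv2.imwrite('pics/side_crop.png',im)
```

```text
rails [[578.  111.3  35. ]
 [579.7  49.3  35. ]] line [[521.6 260.6   6. ]]
rail mid expected y 81.73134953143543
tab depth pts 118 [[0.447, 0.2455, 0.0206], [0.469, 0.2497, 0.0371], [0.494, 0.259, 0.049]]
knob 93 [[0.6041, 0.0578, 0.1033], [0.6203, 0.0669, 0.115], [0.6369, 0.0885, 0.1178]]
tabtop 112 [[0.4468, 0.2463, 0.0321], [0.4704, 0.2538, 0.0452], [0.4948, 0.264, 0.0494]]
knobtop 171 [[0.5977, 0.0633, 0.0958], [0.619, 0.0791, 0.1151], [0.6375, 0.0958, 0.1187]]
tab top ctr [[222.56284214 158.58748765]] [[167.90775985 222.85934218]]
foot top [[271.439157   166.82535352]] [[226.72305745 170.15823835]]
line [[236.18987697 167.09023481]] [[170.84780231 208.3395086 ]]
```

View pics/side_crop.png

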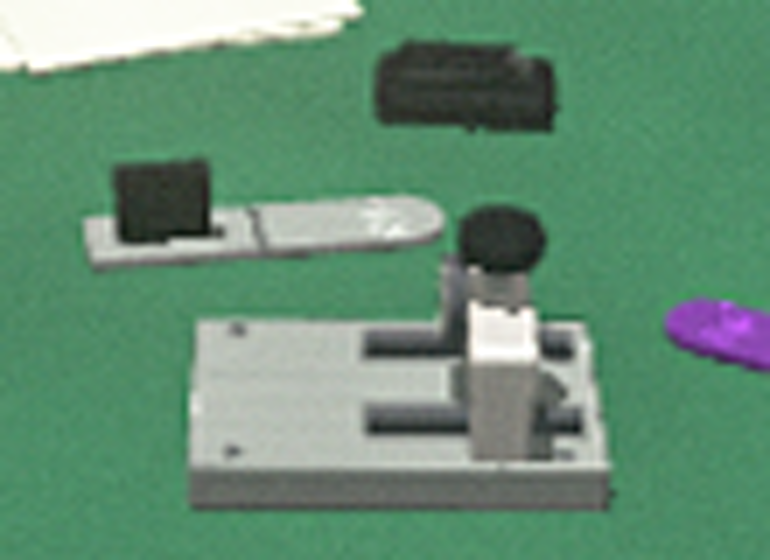

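Side crop: the broad blade's tab is at crop (163,200) and its line at (258,228). The comparator's rails start at crop x≈365, and the knob top is at (502,238). The two views agree on the tab (0.471, 0.256), the line (0.521, 0.260) and the knob top height (0.115). I'll move now, going round the inner reach limit.

>>> send_rows(increments=[4.8,-2.9,0,0,4.8,-2.9,0,0,4.8,-2.9,0,0,4.8,-2.9,0,0,4.8,-2.9,0,0], gripper=0.7)

```text
time: 0.72
eef_pos: [0.4169, -0.405, 0.3026]
eef_rot: [-3.087, -0.581, 0.0]
force: [0.1, -0.2, 0.3]
grip_width: 0.0658
grip_force: 0.0
```

>>> send_rows(increments=[3.0,-4.5,0,4,2.6,-4.8,0,4,2.2,-5,0,4,1.8,-5.2,0,4,0,0,0,0])

```text
time: 1.35
eef_pos: [0.4582, -0.1884, 0.3027]
eef_rot: [-3.137, -0.153, -0.0]
force: [-0.6, -0.9, -0.2]
grip_width: 0.0659
grip_force: 0.0
```

```bash
cat > go.py <<'E'
import sys; from h import *
def go(tx,ty,tz,yaw):
    s=robot.read_state(); M=Ro.from_rotvec(s['eef_rot']).as_matrix(); p=np.array(s['eef_pos'])
    y=np.degrees(np.arctan2(M[1,0],M[0,0])); d=M.T@(np.array([tx,ty,tz])-p)*100
    print('t %.2f'%s['time'],'pos',p.round(4),'yaw %.2f'%y,'tilt',M[:2,2].round(4),'width %.4f F'%s['grip_width'],np.round(s['force'],1),'gf %.1f'%s['grip_force'])
    print(' shift tool cm',d.round(2),'turn %.2f'%(y-yaw))
if __name__=='__main__': go(*map(float,sys.argv[1:5]))
E
python3 go.py .471 .256 .3 5.1
```

```text
t 1.35 pos [ 0.4582 -0.1884  0.3027] yaw 5.57 tilt [0.0001 0.0008] width 0.0659 F [-0.6 -0.9 -0.2] gf 0.0
 shift tool cm [  5.58 -44.1    0.31] turn 0.47
```

>>> send_rows(increments=[0.7,-5.5,0,0.5,0.7,-5.5,0,0,0.7,-5.5,0,0,0.7,-5.5,0,0,0.7,-5.5,0,0])

```text
time: 1.98
eef_pos: [0.4689, 0.0857, 0.3027]
eef_rot: [3.139, 0.13, 0.0]
force: [0.6, -0.4, -0.1]
grip_width: 0.0659
grip_force: 0.0
```

>>> send_rows(increments=[0.7,-5.5,0,0,0.7,-5.5,0,0,0.7,-5.5,0,0,0,0,0,0,0,0,0,0])

```text
time: 2.6
eef_pos: [0.4763, 0.2501, 0.3022]
eef_rot: [3.138, 0.131, -0.001]
force: [0.3, -0.5, 0.7]
grip_width: 0.0659
grip_force: 0.0
```

```bash
python3 go.py .471 .256 .118 5.1
```

```text
t 2.60 pos [0.4763 0.2501 0.3022] yaw 4.78 tilt [-0.0008 -0.0006] width 0.0659 F [ 0.3 -0.5  0.7] gf 0.0
 shift tool cm [-0.46 -0.64 18.42] turn -0.32
```

>>> send_rows(increments=[-0.25,-0.3,5,-0.3,-0.2,-0.3,5,0,0,0,5,0,0,0,2,0,0,0,1,0])

```text
time: 3.22
eef_pos: [0.4712, 0.2548, 0.1217]
eef_rot: [3.137, 0.137, -0.002]
force: [1.3, 0.4, 0.1]
grip_width: 0.0657
grip_force: 0.0
```

>>> send_rows(increments=[0,0,0.4,0,0,0,0,0])

```text
time: 3.48
eef_pos: [0.4715, 0.2563, 0.1194]
eef_rot: [-3.138, -0.139, -0.002]
force: [0.1, 0.6, -0.1]
grip_width: 0.0658
grip_force: 0.0
```

```bash
python3 go.py .471 .256 .118 5.1
python3 - <<'E'
from h import *
p,d=robot.read_camera('side'); cv2.imwrite('pics/s2.png',cv2.resize(p[115:215,190:310,::-1],None,fx=6,fy=6,interpolation=cv2.INTER_CUBIC))
E
```

```text
t 3.48 pos [0.4715 0.2563 0.1194] yaw 5.07 tilt [0.001  0.0003] width 0.0658 F [ 0.1  0.6 -0.1] gf 0.0
 shift tool cm [-0.05  0.03  0.14] turn -0.03
```

View pics/s2.png

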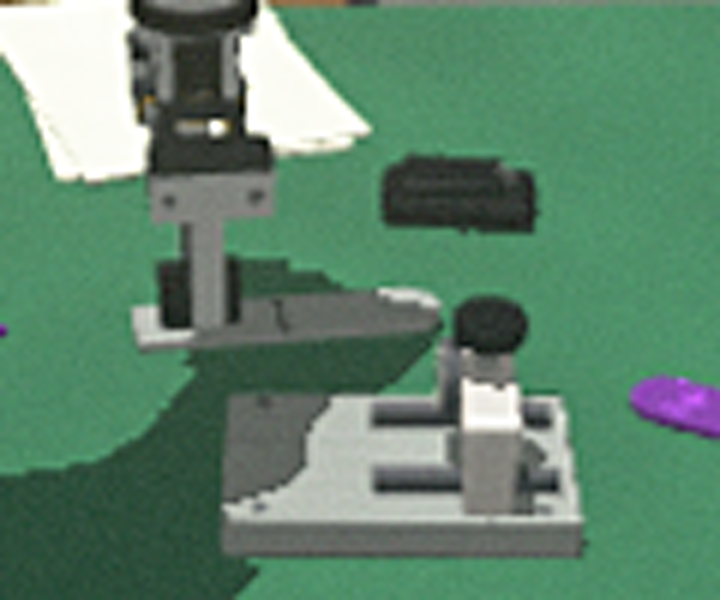

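The picture shows the fingers straddling the tab at (200,290), with the near finger in front and the tab roughly centred on it. I'll close and lift.

>>> send_rows(increments=[0,0,0.1,0,0,0,0,0,0,0,0,0,0,0,0,0,0,0,0,0], gripper=0)

```text
time: 4.15
eef_pos: [0.4711, 0.2565, 0.1177]
eef_rot: [-3.138, -0.14, -0.0]
force: [0.2, 0.7, -0.4]
grip_width: 0.0194
grip_force: 0.0
```

>>> send_rows(increments=[0,0,0,0,0,0,0,0,0,0,0,0])

```text
time: 4.53
eef_pos: [0.4711, 0.2566, 0.1177]
eef_rot: [-3.138, -0.14, -0.0]
force: [-0.6, 0.7, -0.7]
grip_width: 0.016
grip_force: 30.0
```

```bash
python3 go.py .471 .256 .118 5.1
python3 - <<'E'
from fit import *
p,d=robot.read_camera('top'); np.savez('pics/top2.npz',p=p,d=d); cv2.imwrite('pics/t2.png',cv2.resize(p[150:260,130:270,::-1],None,fx=5,fy=5,interpolation=cv2.INTER_CUBIC))
E
```

```text
t 4.53 pos [0.4711 0.2566 0.1177] yaw 5.10 tilt [0.0001 0.0002] width 0.0160 F [-0.6  0.7 -0.7] gf 30.0
 shift tool cm [-0.01  0.05 -0.03] turn 0.00
```

View pics/t2.png

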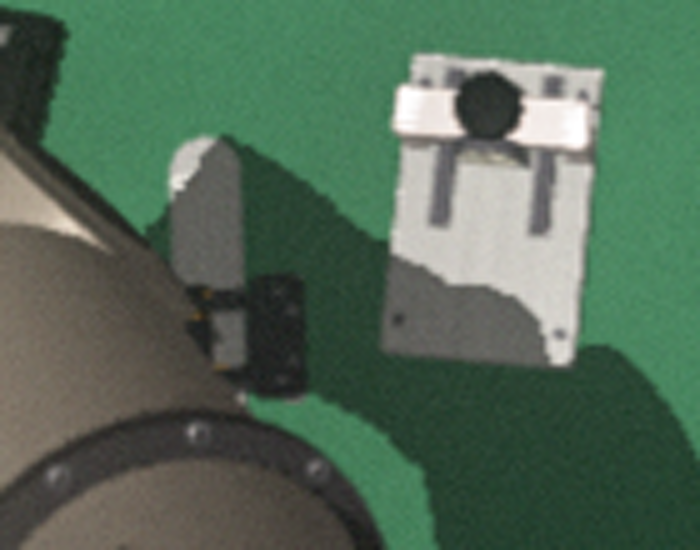

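Gripped at 16.0 mm and 30 N. The top crop shows the blade still straight in the fingers, nose at (205,150). I'll lift and pull back, then swing over in front of the comparator.

>>> send_rows(increments=[0,0,-1.5,0,0,0,-2.5,0,-1,0,-2,0,-2,0,-1,0,-1,0,0,0])

```text
time: 5.2
eef_pos: [0.4307, 0.2529, 0.1889]
eef_rot: [-3.138, -0.14, -0.002]
force: [0.7, -0.2, -2.8]
grip_width: 0.0161
grip_force: 30.0
```

>>> send_rows(increments=[0,3,0,3,0,4,0,3,0,4,0,2.5,0,3,0,0,0,1.5,0,0])

```text
time: 5.82
eef_pos: [0.4319, 0.0967, 0.1876]
eef_rot: [3.14, -0.096, -0.001]
force: [0.2, -0.1, -3.2]
grip_width: 0.0158
grip_force: 30.0
```

>>> send_rows(increments=[0,0,0,0,0,0,0,0])

```text
time: 6.08
eef_pos: [0.4322, 0.0993, 0.1878]
eef_rot: [-3.14, 0.091, -0.0]
force: [-0.7, 1.4, -2.5]
grip_width: 0.0161
grip_force: 30.0
```

```bash
python3 go.py .427 .0903 .163 -3.46
```

```text
t 6.08 pos [0.4322 0.0993 0.1878] yaw -3.33 tilt [0.0002 0.0006] width 0.0161 F [-0.7  1.4 -2.5] gf 30.0
 shift tool cm [-0.47  0.93  2.48] turn 0.13
```

>>> send_rows(increments=[-0.2,0.9,0.7,0.1,0,0,0.8,0,0,0,0,0])

```text
time: 6.45
eef_pos: [0.4291, 0.0894, 0.1719]
eef_rot: [3.14, -0.096, -0.002]
force: [-0.2, 0.1, -3.2]
grip_width: 0.0157
grip_force: 30.0
```

```bash
python3 go.py .430 .0901 .163 -3.46
python3 - <<'E'
from fit import *
o=[]
for n,c in(('side',(110,210,190,310)),('top',(145,245,180,300))):
    p,d=robot.read_camera(n); np.savez('pics/%s3.npz'%n,p=p,d=d); a,b,e,f=c
    o.append(cv2.resize(p[a:b,e:f,::-1],None,fx=6 if n=='side' else 6,fy=6 ,interpolation=cv2.INTER_CUBIC)[:, :])
im=np.hstack([cv2.resize(q,(400,333)) for q in o]); cv2.imwrite('pics/c3.png',cv2.resize(np.vstack(o),None,fx=.5,fy=.5) if 0 else im)
E
```

```text
t 6.45 pos [0.4291 0.0894 0.1719] yaw -3.49 tilt [-0.0015 -0.0001] width 0.0157 F [-0.2  0.1 -3.2] gf 30.0
 shift tool cm [ 0.09 -0.08  0.89] turn -0.03
```

View pics/c3.png

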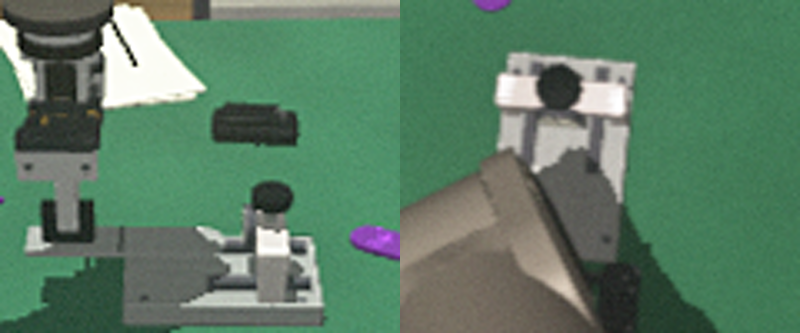

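Left (side view): the blade hangs level in front of the rails, nose at about (225,245). Right (top view): the arm hides the blade. I'll measure the blade's tilt and lateral position in the side depth.

```bash
cat > chk.py <<'E'
from fit import *
def blade(zt,x0=.46,x1=.55,fn=None):
    if fn: z=np.load(fn); p,d=z['p'],z['d']
    else: p,d=robot.read_camera('side')
    C=cloud('side',d)
    m=(C[...,2]>zt-.006)&(C[...,2]<zt+.006)&(C[...,0]>x0)&(C[...,0]<x1)&(C[...,1]>.02)&(C[...,1]<.14)
    q=C[m]; A=np.c_[q[:,0]-.5,q[:,1]-.085,np.ones(len(q))]; s=np.linalg.lstsq(A,q[:,2],rcond=None)[0]
    print(len(q),'dz/dx %.4f dz/dy %.4f z %.4f'%tuple(s))
    for a in np.arange(x0,x1,.02):
        r=q[(q[:,0]>=a)&(q[:,0]<a+.02)]
        if len(r)>5: print(' x %.3f y %.4f..%.4f axis %.4f'%(a+.01,*np.percentile(r[:,1],[1,99]),.0785+(.6215-a-.01)*.0605))
E
python3 -c "
from chk import *
blade(.060,fn='pics/side3.npz')
z=np.load('pics/side0.npz');C=cloud('side',z['d'])
# rails by brightness in the first side picture
v=z['p'].max(2); m=(v<140)&(v>60)&(C[...,2]>.028)&(C[...,2]<.045)&(abs(C[...,0]-.58)<.02)&(abs(C[...,1]-.08)<.05)
y=C[m][:,1]; print('rails x.58 mean',[ (s.mean().round(4),len(s)) for s in(y[y>.08],y[y<.08])])
b=(C[...,2]>.018)&(C[...,2]<.032)&(abs(C[...,0]-.52)<.03); print('bed z',np.median(C[b],0),np.percentile(C[b][:,1],[1,99]))
"
```

```text
252 dz/dx -0.0007 dz/dy 0.0190 z 0.0605
 x 0.470 y 0.0620..0.1078 axis 0.0877
 x 0.490 y 0.0615..0.1054 axis 0.0865
 x 0.510 y 0.0593..0.1043 axis 0.0852
 x 0.530 y 0.0591..0.1044 axis 0.0840
 x 0.550 y 0.0595..0.1043 axis 0.0828
rails x.58 mean [(np.float64(0.1095), 32), (np.float64(0.0468), 38)]
bed z [0.51797154 0.07343484 0.02586046] [-0.29588744  0.25068156]
```

Blade is level (dz/dx about 0), and its offset from the rails matches to about 1 mm. Lowering to just above the bed.

>>> send_rows(increments=[0.1,-0.05,0.8,0,0,0,0.8,0,0,0,0.7,0,0,0,0.3,0,0,0,0,0])

```text
time: 7.18
eef_pos: [0.4304, 0.0898, 0.1465]
eef_rot: [3.14, -0.096, -0.001]
force: [0.7, 0.9, -2.8]
grip_width: 0.0158
grip_force: 30.0
```

```bash
python3 go.py .430 .0901 .1435 -3.46; python3 -c "
from chk import *
blade(.032)"
```

```text
t 7.17 pos [0.4304 0.0898 0.1465] yaw -3.50 tilt [-0.0005 -0.    ] width 0.0158 F [ 0.7  0.9 -2.8] gf 30.0
 shift tool cm [-0.04 -0.03  0.3 ] turn -0.04
381 dz/dx -0.0167 dz/dy 0.0524 z 0.0330
 x 0.470 y 0.0634..0.1112 axis 0.0877
 x 0.490 y 0.0298..0.1320 axis 0.0865
 x 0.510 y 0.0250..0.1368 axis 0.0852
 x 0.530 y 0.0232..0.1364 axis 0.0840
 x 0.550 y 0.0250..0.1328 axis 0.0828
```

>>> send_rows(increments=[0,0,0.2,0,0,0,0,0,0.8,0,0,0,0.8,0,0,0,0,0,0,0])

```text
time: 7.85
eef_pos: [0.4473, 0.0888, 0.1447]
eef_rot: [-3.14, 0.097, -0.001]
force: [-0.1, -0.3, -3.0]
grip_width: 0.0157
grip_force: 30.0
```

```bash
python3 go.py .5115 .0852 .1430 -3.46
python3 - <<'E'
from h import *
p,d=robot.read_camera('side'); np.savez('pics/side4.npz',p=p,d=d)
cv2.imwrite('pics/c4.png',cv2.resize(p[160:212,205:295,::-1],None,fx=8.8,fy=8.8,interpolation=cv2.INTER_CUBIC))
E
```

```text
t 7.85 pos [0.4473 0.0888 0.1447] yaw -3.53 tilt [0.0004 0.0004] width 0.0157 F [-0.1 -0.3 -3. ] gf 30.0
 shift tool cm [ 6.43 -0.04  0.18] turn -0.07
```

View pics/c4.png

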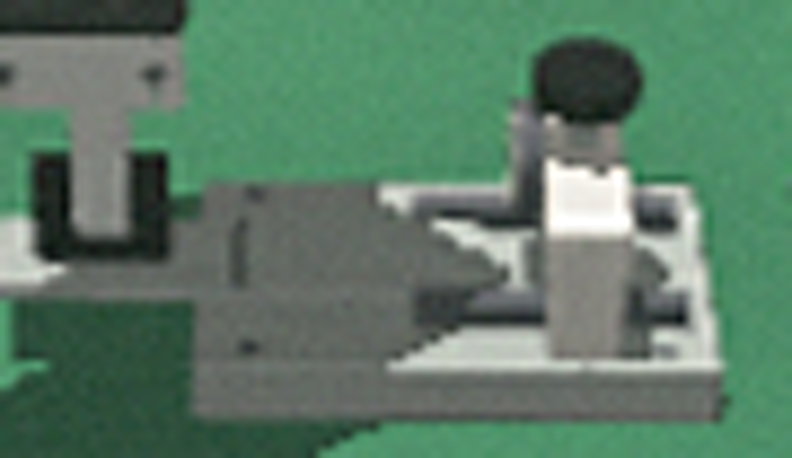

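The crop shows the nose at (505,270) between the rails, with the far rail at y≈208 and the near rail at y≈302, and no contact force. I'll slide on, monitoring force.

>>> send_rows(increments=[0.8,0,0.05,0,0.8,0,0,0,0.8,0,0,0,0,0,0,0])

```text
time: 8.4
eef_pos: [0.4711, 0.0873, 0.1442]
eef_rot: [-3.14, 0.097, -0.0]
force: [-0.4, -0.5, -3.2]
grip_width: 0.0157
grip_force: 30.0
```

```bash
python3 go.py .5115 .0852 .1430 -3.46
```

```text
t 8.40 pos [0.4711 0.0873 0.1442] yaw -3.52 tilt [0.0002 0.0003] width 0.0157 F [-0.4 -0.5 -3.2] gf 30.0
 shift tool cm [ 4.04 -0.04  0.12] turn -0.06
```

>>> send_rows(increments=[0.8,-0.03,0.05,0,0.8,0,0,0,0.8,0,0,0,0.8,0,0,0,0.3,0,0,0])

```text
time: 9.02
eef_pos: [0.506, 0.0854, 0.1437]
eef_rot: [-3.14, 0.096, -0.0]
force: [0.3, 0.2, -3.1]
grip_width: 0.0156
grip_force: 30.0
```

>>> send_rows(increments=[0,0,0,0,0,0,0,0])

```text
time: 9.28
eef_pos: [0.5052, 0.0855, 0.1437]
eef_rot: [3.14, -0.096, -0.0]
force: [0.1, 0.3, -2.8]
grip_width: 0.0155
grip_force: 30.0
```

```bash
python3 go.py .5115 .0852 .1430 -3.46
python3 - <<'E'
from h import *
o=[]
for n,c in(('side',(160,212,205,295)),('top',(150,202,195,285))):
    p,d=robot.read_camera(n); np.savez('pics/%s5.npz'%n,p=p,d=d); a,b,e,f=c
    o.append(cv2.resize(p[a:b,e:f,::-1],None,fx=5.7,fy=5.7,interpolation=cv2.INTER_CUBIC))
cv2.imwrite('pics/c5.png',np.vstack(o))
E
```

```text
t 9.28 pos [0.5052 0.0855 0.1437] yaw -3.50 tilt [-0.0002 -0.    ] width 0.0155 F [ 0.1  0.3 -2.8] gf 30.0
 shift tool cm [ 0.63 -0.01  0.07] turn -0.04
```

View pics/c5.png

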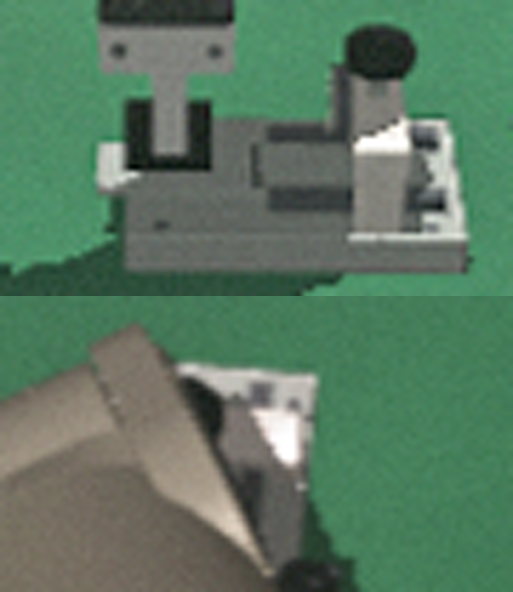

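Side half: the line is at about (257,163) and the rails' near ends at about (268,130) and (268,198), so a few mm remain. I'll measure that to sub-pixel.

```bash
cat > gap.py <<'E'
from h import *
def gap(p,dbg=True):
    g=cv2.cvtColor(p,cv2.COLOR_RGB2GRAY).astype(float)
    # line: darkest column per row on the blade
    out=[]
    for v in range(186,193):
        r=g[v,243:252+4]; print(v,r.astype(int),g[v,256:260].astype(int))
    for v in list(range(181,185))+list(range(193,197)): print(v,g[v,243:262].astype(int))
if __name__=='__main__':
    gap(np.load('pics/side5.npz')['p'])
    g=cv2.cvtColor(np.load('pics/side0.npz')['p'],cv2.COLOR_RGB2GRAY).astype(int); print('clean')
    for v in range(180,199): print(v,g[v,243:262])
    S=np.array([.6215,.0785,0]);a=np.radians(-3.46);R=np.array([[np.cos(a),-np.sin(a),0],[np.sin(a),np.cos(a),0],[0,0,1]])
    for q in([-.06,.025,.035],[-.06,.035,.035],[-.06,-.025,.035],[-.06,-.035,.035],[-.06,-.035,.025],[-.06,0,.031],[-.064,0,.031]): print(q,proj('side',S+R@np.array(q)).round(2))
E
python3 gap.py
```

```text
186 [106 103 104 102 102 101  62  86 107 104 104 105 103] [106 100 104 100]
187 [106 101 101  98 103 105  65  84 103 102 102 104 103] [105 100 107  99]
188 [105 105 101 101 105 111  65  82 106 103 102 101 103] [100  96 101 102]
189 [103 102  98 106  98 105  66  91 105 104 103  99  99] [104 101 103 103]
190 [103 100 100 105  95 108  66  71  99 103 101 108 101] [102 102 104 104]
191 [ 97 100 100 103  94 102  71  71  95 106 105 104 101] [108 103 101 108]
192 [101  99 103 103 103 107  71  69  88  91  85  89  87] [85 87 91 86]
181 [105 101  96 103  92 100  97 104 105 101  94  98 102  97  98  99 100  96
  93]
182 [106 101 101 100 102  98  97 106  90  70  63  64  67  65  66  67  66  61
  69]
183 [107 103 101  97 101  99 100 101  89  63  58  59  56  59  57  62  59  58
  58]
184 [102 102 100 103  98 102 108 101  90  63  56  54  62  59  58  61  62  61
  58]
193 [107 108 104 109 106 106 101 107  98  70  61  67  63  61  59  65  60  58
  62]
194 [ 99 107 103 105 101 106 106 107 100  70  58  60  65  59  56  55  60  61
  66]
195 [103  94  97  97  98 100  97 105  94  71  61  63  60  61  65  63  65  
[... 1250 characters left out ...]
114
 110]
194 [188 191 188 187 195 191 191 197 171 115  94  91 102  99  98  99  95 102
  96]
195 [185 185 188 187 184 189 186 194 171 103  55  69  69  66  68  70  67  71
  65]
196 [182 189 186 184 189 185 190 192 170  95  43  47  48  49  47  50  48  47
  49]
197 [191 190 190 189 190 190 189 191 191 156 145 147 148 148 150 153 149 151
 150]
198 [190 187 186 188 189 189 186 190 190 186 190 186 189 189 186 188 191 189
 187]
[-0.06, 0.025, 0.035] [[251.35 183.51]]
[-0.06, 0.035, 0.035] [[251.27 181.83]]
[-0.06, -0.025, 0.035] [[251.73 192.26]]
[-0.06, -0.035, 0.035] [[251.81 194.08]]
[-0.06, -0.035, 0.025] [[251.73 196.62]]
[-0.06, 0, 0.031] [[251.5  188.81]]
[-0.064, 0, 0.031] [[250.28 188.8 ]]
```

>>> send_rows(increments=[0.4,0,0,0,0.28,0,0,0,0,0,0,0,0,0,0,0])

```text
time: 9.88
eef_pos: [0.5121, 0.085, 0.1437]
eef_rot: [-3.14, 0.096, 0.0]
force: [-0.3, 0.6, -2.5]
grip_width: 0.0159
grip_force: 30.0
```

```bash
cat > gap.py <<'E'
from h import *
def gap():
    g=np.mean([cv2.cvtColor(robot.read_camera('side')[0],cv2.COLOR_RGB2GRAY).astype(float) for _ in range(3)],0)
    for v in range(185,192):
        r=g[v,245:258]; w=np.clip(np.median(r)-8-r,0,None); print(v,'line u %.2f'%((w*np.arange(245,258)).sum()/w.sum()),end='; ')
    print()
gap()
E
python3 gap.py;python3 go.py .5117 .0852 .1430 -3.46
```

```text
185 line u 251.20; 186 line u 251.15; 187 line u 251.49; 188 line u 251.53; 189 line u 251.55; 190 line u 251.54; 191 line u 251.51; 
t 10.03 pos [0.5121 0.0851 0.1437] yaw -3.50 tilt [-0.0001  0.0001] width 0.0157 F [ 0.2  0.2 -2.6] gf 30.0
 shift tool cm [-0.04 -0.01  0.07] turn -0.04
```

The line is level with the rails' near ends (251.5 against 251.5 px). Now I lower it onto the bed and release.

>>> send_rows(increments=[0,0,0.1,0,0,0,0,0,0,0,0,0])

```text
time: 10.4
eef_pos: [0.5122, 0.085, 0.1427]
eef_rot: [-3.14, 0.096, -0.0]
force: [0.1, 0.6, -1.7]
grip_width: 0.0159
grip_force: 30.0
```

```bash
python3 go.py .5117 .0852 .1430 -3.46
```

```text
t 10.40 pos [0.5122 0.085  0.1427] yaw -3.50 tilt [0.0001 0.0001] width 0.0159 F [ 0.1  0.6 -1.7] gf 30.0
 shift tool cm [-0.05 -0.01 -0.03] turn -0.04
```

>>> send_rows(increments=[0,0,0.03,0,0,0,0,0])

```text
time: 10.65
eef_pos: [0.5122, 0.0851, 0.1427]
eef_rot: [3.14, -0.096, 0.0]
force: [-3.0, -0.2, 6.1]
grip_width: 0.0154
grip_force: 30.0
```

>>> send_rows(increments=[0,0,0,0,0,0,0,0,0,0,0,0], gripper=0.5)

```text
time: 11.02
eef_pos: [0.5122, 0.0851, 0.1424]
eef_rot: [-3.14, 0.096, -0.0]
force: [0.4, 0.1, -0.3]
grip_width: 0.0422
grip_force: 0.0
```

```bash
python3 gap.py;python3 go.py .5117 .0852 .1430 -3.46
```

```text
185 line u 251.41; 186 line u 251.46; 187 line u 251.52; 188 line u 251.52; 189 line u 251.55; 190 line u 251.51; 191 line u 251.65; 
t 11.18 pos [0.5122 0.085  0.1424] yaw -3.50 tilt [0. 0.] width 0.0470 F [-0.   0.3  0.8] gf 0.0
 shift tool cm [-0.05 -0.01 -0.06] turn -0.04
```

>>> send_rows(increments=[0,0,-1.5,0,0,0,-3,0,0,0,-4,0,0,0,-2.5,0,0,0,0,0])

```text
time: 11.8
eef_pos: [0.513, 0.0853, 0.2551]
eef_rot: [-3.139, 0.096, -0.006]
force: [0.5, -0.4, -0.5]
grip_width: 0.0471
grip_force: 0.0
```

>>> send_rows(increments=[3,0,0,0,4,0,0,0,3,0,0,0,0.9,0,0,0,0,0,0,0], gripper=0)

```text
time: 12.42
eef_pos: [0.6206, 0.0784, 0.2518]
eef_rot: [-3.14, 0.096, 0.002]
force: [-0.1, 0.1, 0.3]
grip_width: 0.0017
grip_force: 0.0
```

>>> send_rows(increments=[0,0,0,0,0,0,0,0])

```text
time: 12.68
eef_pos: [0.6204, 0.0785, 0.2527]
eef_rot: [3.14, -0.095, 0.0]
force: [0.8, -0.0, 0.5]
grip_width: 0.0003
grip_force: 0.0
```

```bash
python3 go.py .6215 .0785 .218 -3.46;python3 gap.py
```

```text
t 12.68 pos [0.6204 0.0785 0.2527] yaw -3.48 tilt [ 0.0001 -0.0001] width 0.0003 F [ 0.8 -0.   0.5] gf 0.0
 shift tool cm [ 0.11 -0.01  3.47] turn -0.02
185 line u 251.63; 186 line u 251.49; 187 line u 251.53; 188 line u 248.74; 189 line u 248.03; 190 line u 247.86; 191 line u 251.43;
```

>>> send_rows(increments=[0.1,0,2,0,0,0,1.6,0,0,0,0.2,0,0,0,0.2,0,0,0,0,0])

```text
time: 13.45
eef_pos: [0.6221, 0.0784, 0.2126]
eef_rot: [-3.14, 0.096, -0.0]
force: [0.8, -0.0, -0.6]
grip_width: 0.0004
grip_force: 0.0
```

>>> send_rows(increments=[0,0,0.2,0,0,0,0.2,0,0,0,0,0])

```text
time: 13.82
eef_pos: [0.6222, 0.0784, 0.2085]
eef_rot: [-3.14, 0.096, -0.001]
force: [1.7, 0.5, 1.2]
grip_width: 0.0006
grip_force: 0.7
```

>>> send_rows(increments=[0,0,0.2,0,0,0,0.1,0,0,0,0,0])

```text
time: 14.2
eef_pos: [0.622, 0.0784, 0.2053]
eef_rot: [-3.14, 0.096, 0.0]
force: [0.9, 0.8, 2.1]
grip_width: 0.0003
grip_force: 0.8
```

>>> send_rows(increments=[0,0,0.1,0,0,0,0.08,0,0,0,0,0])

```text
time: 14.58
eef_pos: [0.622, 0.0783, 0.2036]
eef_rot: [-3.14, 0.096, -0.0]
force: [1.7, 1.0, 3.1]
grip_width: 0.0005
grip_force: 1.1
```

>>> send_rows(increments=[0,0,0.06,0,0,0,0,0])

```text
time: 14.82
eef_pos: [0.6221, 0.0784, 0.2035]
eef_rot: [3.14, -0.096, 0.0]
force: [-0.6, -0.2, 9.6]
grip_width: 0.0003
grip_force: 4.9
```

Force jumped to 9.6 N with the knob at 106.5 mm, so the foot is on the blade. One small further nudge, then up and away.

>>> send_rows(increments=[0,0,0.05,0,0,0,0,0])

```text
time: 15.08
eef_pos: [0.6221, 0.0784, 0.2035]
eef_rot: [3.14, -0.096, 0.001]
force: [-4.2, -0.6, 16.4]
grip_width: 0.0003
grip_force: 8.0
```

>>> send_rows(increments=[0,0,-0.5,0,0,0,-2,0,0,0,-4,0,0,0,-4,0,0,0,0,0])

```text
time: 15.7
eef_pos: [0.6231, 0.0787, 0.3118]
eef_rot: [-3.139, 0.096, -0.009]
force: [-0.2, -0.4, 0.3]
grip_width: 0.0
grip_force: 0.0
```

>>> send_rows(increments=[0,-5,0,0,0,-5,0,0,0,-5,0,0,0,-5,0,0,0,0,0,0])

```text
time: 16.32
eef_pos: [0.6327, 0.2827, 0.3071]
eef_rot: [-3.139, 0.087, 0.003]
force: [-0.2, -0.3, 1.5]
grip_width: 0.0009
grip_force: 0.0
```

```bash
python3 go.py .6215 .0785 .218 -3.46
python3 - <<'E'
from h import *
o=[]
for n,c in(('side',(150,215,200,300)),('top',(150,235,170,300))):
    p,d=robot.read_camera(n); np.savez('pics/%s6.npz'%n,p=p,d=d); a,b,e,f=c
    q=cv2.resize(p[a:b,e:f,::-1],None,fx=5,fy=5,interpolation=cv2.INTER_CUBIC); o.append(cv2.resize(q,(450,int(450*q.shape[0]/q.shape[1]))))
    C=cloud(n,d); m=(abs(C[...,0]-.6215)<.012)&(abs(C[...,1]-.0785)<.012)&(C[...,2]>.09); print(n,'knob z',np.median(C[m][:,2]))
cv2.imwrite('pics/c6.png',np.vstack(o))
E
python3 gap.py
```

```text
t 16.32 pos [0.6327 0.2827 0.3071] yaw -3.17 tilt [-0.0016  0.0018] width 0.0009 F [-0.2 -0.3  1.5] gf 0.0
 shift tool cm [ 0.03 20.47  8.88] turn 0.29
side knob z 0.1068482342679494
top knob z 0.10658281117047094
185 line u 251.27; 186 line u 251.52; 187 line u 251.59; 188 line u 251.57; 189 line u 251.60; 190 line u 251.58; 191 line u 251.66;
```

View pics/c6.png

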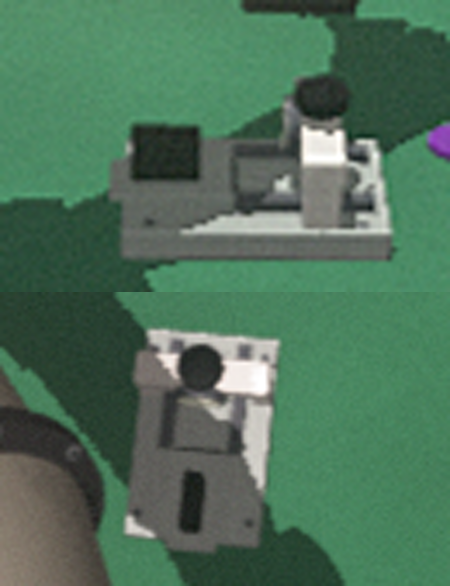

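The line at (235,172) side and (200,450) top is level with the rail ends. The blade sits straight between the rails and the knob is at 106.6 mm. The robot is clear, so I'm handing in.

```bash
python3 -c "
from rig import robot
print(robot.sign_off())"
```

```text
the job is handed in; nothing more can be done
None
```

The job is handed in after about 16.5 s of robot time: the broad blade lies between the rails with its line level with their near ends, the foot rests on it (knob top at 106.6 mm), and the arm is clear.

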